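Lock the last jack at the shoemaker's bench

TASK

Two jacks on the bench each hold a wooden shoe last, sole up; lock the one with the longer last. Pull its black lock knob straight up until it comes free, turn it clockwise (seen from above) from the round dot to the bar mark, push it back down fully home and let go. Leave the lock knob of the jack with the shorter last alone.

Things in the scene. Friction and masses are not known exactly. Their poses are not given: they have to be found in the camera images.
- long_knob_grip (a point): Grip point of the long-last jack's lock knob: a black upright bar 48 mm long, 16 thick, 36 tall on a disc of 56 mm diameter; nose and line mark its pointing end. The point lies on the knob's upright axis, mid-bar, 12 mm below the bar's top, 24 above the disc; 88 mm above the bench when home. It moves with the knob: x along the bar to the pointing end, y across the bar (grip so), z up.
- long_lift (a joint): How far that knob is pulled up, m: 0 = fully home, 0.016 = top stop. Friction holds it at any height; pulling takes about 6 N, pushing 3 N. A key under the knob in a notched ring blocks turning until it is 9 mm up, and between the notches blocks it from going below 9 mm.
- long_turn (a joint): Turn of that knob, rad, growing clockwise seen from above: 0 = pointer at the round white dot (free), 1.22 (70 degrees) = pointer at the white bar mark (locked). The key enters a notch within 0.17 rad of its middle; end stops at -0.18 and 1.40. It turns with about 0.05 N m and stays where left.
- short_knob_grip (a point): The same point on the alike knob of the jack with the short last (175 mm; the other 270): leave alone. Each jack is a fixed plate 240 x 230 x 18 mm with a block (top 48 mm above the bench) under the knob and, to the knob's side, the last, up to 170 mm above the bench, 90 mm or more from the knob's axis. On the plate, 45 mm or more from the axis, lies a loose part up to 26 mm tall.

How it is judged:
On the way, in this order (a step that is already met when the one before it is completed fails the run):
1. the long-last jack's knob is pulled up 10 mm or more, not yet turned (value of joint long_lift above 0.01 m and value of joint long_turn below 0.35 rad), for 0.1 s.
2. the knob, still up, is turned to the bar mark (value of joint long_lift above 0.008 m and value of joint long_turn above 1 rad), for 0.1 s.
At the end, for the whole second after the job is handed in: The knob of the long-last jack is at the bar mark (1.0 to 1.42 rad) and pushed home (less than 4 mm up); the other knob is where it was (within 5 mm) (value of joint long_lift below 0.004 m and value of joint long_turn between 1 and 1.42 rad and distance of short_knob_grip from where it was at the start of the episode below 0.005 m); the robot touches nothing.
It fails at once if the lock knob of the jack with the shorter last is pulled up (5 mm or more) (distance of short_knob_grip from where it was at the start of the episode above 0.005 m).
It fails at once if the long-last jack's knob is forced round while not pulled up clear of its notch (value of joint long_lift below 0.006 m and value of joint long_turn between 0.4 and 0.85 rad).
It also fails if it takes over 32 s, if anything falls off the work surface, if the arm or the gripper's body presses on something with over 40 N, if the wrist force passes 120 N, or if a joint passes its speed limit or range.

ROBOT

A 6-joint arm with a two-finger parallel gripper is mounted at the origin on the work surface. World frame = base frame: x ahead of the robot, y to its left, z up, the work surface at z = 0. Lengths are in m, angles in rad, forces in N, time in s.
With the tool pointing down it reaches from about 0.35 to 0.975 m from the base axis. Payload 17.4 kg.
Tool frame: the origin (TCP) lies between the finger pads; the fingertips stand 11 mm ahead of it and the grasp point (between the pads) lies 8 mm behind it; x points along the fingers, y is the direction in which the jaws open and shut, and the axes are right-handed (so a half turn about x gives the same grasp; the last joint's range is limited). The gripper opens to 85 mm and grips with 20 to 120 N. Pads are 22 mm wide; open, the fingers measure 114 mm over their backs; the gripper's body (76 mm by 85 mm) begins 54 mm behind the grasp point. The pads swing forward as they close: fully open they stand 13 mm farther back than shut.
Start: joints at [-1.22, 0.116, 1.442, -0, 1.584, -0.038], TCP at [0.256, -0.625, 0.242] pointing down, gripper open.
Joint ranges: [-2.83, 2.83], [-0.83, 2.19], [0.07, 2.5], [-1.14, 4.28], [0.01, 3], [-2.97, 2.97]. Speed limits (rad/s): [1.89, 1.89, 2.22, 3.14, 3.14, 3.14].

INTERFACE

Orientations are given as a unit quaternion [x, y, z, w].
In Python, from workcell import manip, imaging gives the robot as it stands.
- The arm moves only by the tool move_arm, never from a script. Its argument "steps" is a list of rows, each an object with "gripper": the opening, from 0 (shut) to 1 (fully open); "travel": the shift along the tool's x, y, z in mm, a list of three; "delta_rot": the turn, a rotation vector about the tool's x, y, z in rad, a list of three. A call has 1 to 5 rows; each row shifts and turns the pose as measured when the row begins, along the tool's axes as they then stand; what a row does not reach is not made up. A row lasts 1/12 s, in which the tool goes at most 41.7 mm and 7.16 degrees, less where a joint would pass 70% of its speed; a pose out of reach is approached as far as the arm can. A call with a gripper value outside its range is refused whole. The fingers move at their own pace and stop on an object; "grip_force" is the grip in N (left out, the last holds). Time passes only in rows, so rows that do not move let the fingers close. It gives the time, the measured TCP pose, the force and the opening at its end, in the units of the state.
- manip.get_state(): the state, without advancing time (a new reading comes with each control period).
- imaging.read_camera(name): name is "side" or "top"; returns (picture, depth): 384x512x3 uint8, red, green, blue; 384x512 float32, m along the optical axis (not along the pixel's ray), 0 where there is no reading.
- imaging.calibration(name): a dict with "fovy" (degrees; the focal length in pixels is half the picture's height over the tangent of half this angle, whatever the lens; pixels are square), "cx", "cy" (the principal point, pixels), "R" (3x3) and "t" (3): a world point X has camera coordinates R X + t. Camera axes: x right, y down, z forward; pixel columns grow to the right and rows downward; lengths in m; the calibration is good to about 2 mm. A picture is of the moment at which its call begins. calibration takes no time and is no camera call.
- manip.job_done(): hands the job in, once; it reports no verdict.
Trained networks look in the newest picture that a camera, given by its name, has taken for a name from the list of things; names that differ only in an ending like _2 or _b are one class to them, and where a whole thing is asked for, a point or a joint stands for the part that bears it (a point fixed in the world has none). Each returns a list of dicts, best first, with "conf" (0 to 1); they miss things now and then, are a little off and sometimes report something else, mostly with a low value. They report only what shows in the picture. A call takes as long as a camera call.
- imaging.boxes_of(camera, name): "pixel" ([column, row] in pixels, amid what is visible of it).
- imaging.regions_of(camera, name): "pixels" (384x512 bool, what is visible of it) and "pixel" ([column, row] in pixels, amid what is visible of it).
- imaging.place_of(camera, name): "pixel" ([column, row] in pixels: a listed point, or the origin of a listed thing).
The state is a dict: "t": time; "joint_positions": joint angles; "joint_velocities": joint speeds; "tau": joint torques, N m; "eef_pos": TCP position; "eef_rot": TCP orientation; "wrist_force": force on the tool from outside, world axes, zero at the start; "ft_torque": the same for the moment, N m; "grip_width": finger opening in m.
Only numpy, scipy, OpenCV 4.12 (cv2) and the standard library are available. Lean on these libraries where they do the work, as an engineer would, in place of code of your own. Each camera call takes 0.05 s, during which the arm holds its last target.

## Working session

There is one attempt and no reset: what is moved stays moved. The work goes in short steps, Python scripts to look and compute and a tool call to move; the robot and the scene stay as the last step left them, time stands still between calls to the robot, and variables do not carry over. Pictures are saved under pics/ and viewed, and the job is handed in when it is done.

Besides the shell and the picture viewer there is one more tool, called after "Emit:" as name(argument=value, ...) on one line, values as JSON. move_arm: Moves the arm, as the interface text tells. Its arguments: {"type":"object","properties":{"steps":{"type":"array"},"grip_force":{"type":"number"}},"required":["steps"]}

```bash
mkdir -p pics; cat > h.py <<'E'
import numpy as np,cv2
from workcell import manip, imaging
def ray(cam,px):
    c=imaging.calibration(cam);R=np.array(c["R"]);t=np.array(c["t"]);f=192/np.tan(np.radians(c["fovy"])/2)
    d=R.T@np.array([(px[0]-c["cx"])/f,(px[1]-c["cy"])/f,1]);return -R.T@t,d
def atz(cam,px,z):
    o,d=ray(cam,px);return o+d*(z-o[2])/d[2]
def atd(cam,px,dep):
    o,d=ray(cam,px);return o+d*dep
E
python3 - <<'E'
from h import *
for n in("top","side"):
    p,d=imaging.read_camera(n);np.save(n+"d.npy",d);cv2.imwrite(f"pics/{n}0.png",p[:,:,::-1])
    c=imaging.calibration(n);print(n,{k:np.round(v,3).tolist() for k,v in c.items()if not isinstance(v,str)})
    for nm in("long_knob_grip","short_knob_grip"):
        for r in imaging.place_of(n,nm)[:3]:print(nm,r["conf"],np.round(r["pixel"],1),atz(n,r["pixel"],.088).round(4))
print(manip.get_state())
E
```

```text
top {'fovy': 50.519, 'cx': 255.923, 'cy': 190.419, 'R': [[0.028, -0.999, 0.03], [-0.991, -0.031, -0.128], [0.129, -0.026, -0.991]], 't': [0.028, 0.574, 0.776]}
long_knob_grip 0.88 [352.3 218.6] [ 0.5193 -0.1345  0.088 ]
short_knob_grip 0.83 [145.  208.3] [0.5269 0.2503 0.088 ]
side {'fovy': 48.987, 'cx': 262.272, 'cy': 187.524, 'R': [[0.956, -0.293, -0.02], [-0.228, -0.7, -0.677], [0.184, 0.652, -0.736]], 't': [-0.52, 0.242, 0.728]}
long_knob_grip 0.92 [277.2 286.1] [ 0.5285 -0.136   0.088 ]
short_knob_grip 0.9 [216.7 137.8] [0.5169 0.2471 0.088 ]
{'t': 0.3, 'joint_positions': array([-1.21979215e+00,  1.16189266e-01,  1.44179546e+00, -3.04670075e-08,
        1.58400139e+00, -3.78609779e-02]), 'joint_velocities': array([ 0.00102324, -0.00197998, -0.00147225,  0.00050734, -0.00068768,
        0.0002953 ]), 'tau': array([-1.06617208e-03, -7.30867195e+01, -6.31790972e+01,  1.13177282e-05,
        2.75131169e-03,  3.93262144e-05]), 'eef_pos': array([ 0.2558571 , -0.62458233,  0.24205405]), 'eef_rot': array([-0.69376138, -0.13675739,  0.69380478, -0.13648258]), 'wrist_force': array([-0.35708666, -0.148358  ,  0.62936205]), 'ft_torque': array([-0.01648186,  0.05279307,  0.03402574]), 'grip_width': 0.08547146629968995}
```

View pics/top0.png

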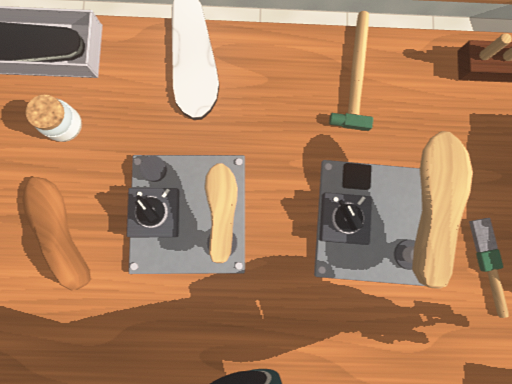

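View pics/side0.png

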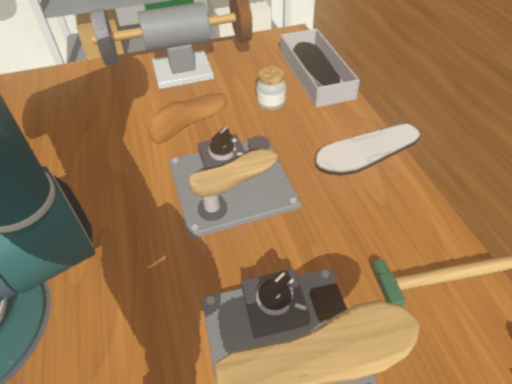

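The long last is at the right in the top view: its jack's knob is at about (350,217), and the short-last knob is at (150,210). In the side view the long-last knob is at about (275,294). Next I'll refine position and pointer angle.

```bash
python3 - <<'E'
from h import *
ims=[]
for n,(c,r) in(("top",(349,217)),("side",(275,293))):
    im=cv2.imread(f"pics/{n}0.png")[r-35:r+35,c-45:c+45];ims.append(cv2.resize(im,None,fx=6.6,fy=6.6,interpolation=cv2.INTER_CUBIC)[:, :400*2])
    d=np.load(n+"d.npy");P=[]
    for v in range(r-35,r+35):
        for u in range(c-40,c+40):
            if d[v,u]>0:P.append(np.r_[atd(n,(u,v),d[v,u]),u,v])
    P=np.array(P)
    for lo,hi in((.044,.052),(.058,.069),(.092,.104)):
        Q=P[(P[:,2]>lo)&(P[:,2]<hi)&(np.hypot(P[:,0]-.522,P[:,1]+.135)<.045)]
        if len(Q):
            m=(Q[:,:2].min(0)+Q[:,:2].max(0))/2;w,V=np.linalg.eigh(np.cov(Q[:,:2].T))
            print(n,lo,len(Q),"mean",Q[:,:3].mean(0).round(4),"mid",m.round(4),"ext",np.ptp(Q[:,:2],axis=0).round(3),"ax",V[:,1].round(3))
cv2.imwrite("pics/z_top.png",ims[0]);cv2.imwrite("pics/z_side.png",ims[1])
E
```

```text
Traceback (most recent call last):
  File "h.py", line 9, in atd
    o,d=ray(cam,px);return o+d*dep
        ~~~^^^^^^^^
  File "h.py", line 4, in ray
    c=imaging.calibration(cam);R=np.array(c["R"]);t=np.array(c["t"]);f=192/np.tan(np.radians(c["fovy"])/2)
ValueError: time passes only in moves, steps and waits
```

Too many calibration calls; I'll cache it.

```bash
sed -i 's/^def ray/import functools\n@functools.lru_cache(None)\ndef cal(n): return imaging.calibration(n)\ndef ray/; s/c=imaging.calibration(cam)/c=cal(cam)/' h.py
cat > an.py <<'E'
from h import *
import sys
def an(tag):
  for n,(c,r) in(("top",(349,217)),("side",(275,293))):
    im=cv2.imread(f"pics/{n}{tag}.png")[r-35:r+35,c-45:c+45];cv2.imwrite(f"pics/z_{n}{tag}.png",cv2.resize(im,None,fx=6.6,fy=6.6,interpolation=cv2.INTER_CUBIC))
    d=np.load(n+"d.npy");P=[]
    for v in range(r-35,r+35):
        for u in range(c-40,c+40):
            if d[v,u]>0:P.append(np.r_[atd(n,(u,v),d[v,u]),u,v])
    P=np.array(P)
    for lo,hi in((.044,.052),(.058,.069),(.092,.104)):
        Q=P[(P[:,2]>lo)&(P[:,2]<hi)&(np.hypot(P[:,0]-.522,P[:,1]+.135)<.06)]
        if len(Q)>3:
            m=(Q[:,:2].min(0)+Q[:,:2].max(0))/2;w,V=np.linalg.eigh(np.cov(Q[:,:2].T))
            print(n,lo,len(Q),"mean",Q[:,:3].mean(0).round(4),"mid",m.round(4),"ext",np.ptp(Q[:,:2],axis=0).round(3),"ax",V[:,1].round(3))
an("0")
E
python3 an.py
```

```text
top 0.044 1480 mean [ 0.5212 -0.1315  0.0488] mid [ 0.5226 -0.1332] ext [0.099 0.099] ax [-0.194  0.981]
top 0.058 382 mean [ 0.5203 -0.1268  0.0641] mid [ 0.5234 -0.133 ] ext [0.06 0.06] ax [-0.544  0.839]
top 0.092 244 mean [ 0.5223 -0.1321  0.1   ] mid [ 0.5225 -0.1324] ext [0.046 0.033] ax [-0.875 -0.485]
side 0.044 1808 mean [ 0.5209 -0.1426  0.048 ] mid [ 0.5246 -0.1341] ext [0.099 0.101] ax [-0.824  0.566]
side 0.058 493 mean [ 0.5237 -0.1431  0.0634] mid [ 0.5268 -0.1344] ext [0.064 0.057] ax [-0.954  0.298]
side 0.092 311 mean [ 0.5237 -0.1363  0.099 ] mid [ 0.5247 -0.135 ] ext [0.046 0.035] ax [-0.873 -0.489]
```

View pics/z_top0.png

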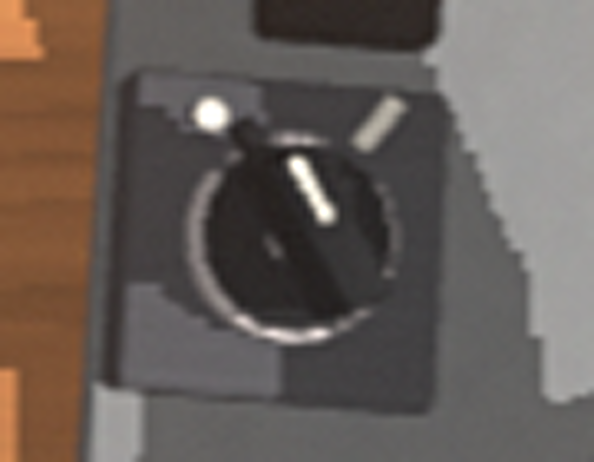

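View pics/z_side0.png

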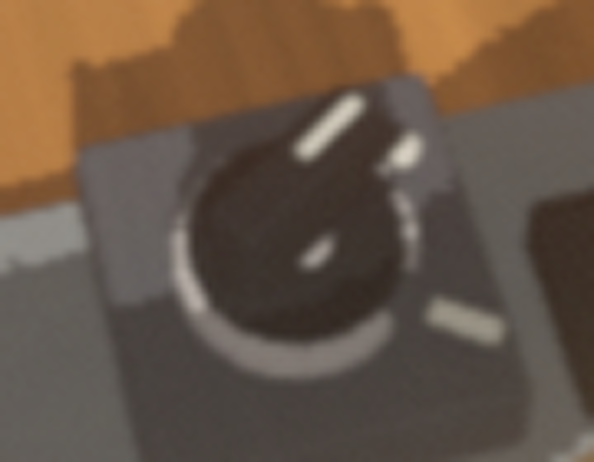

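```bash
cat > goal.py <<'E'
from h import *
from scipy.spatial.transform import Rotation as Ro
import sys
def go(C,bar_deg):
    s=manip.get_state();R=Ro.from_quat(s["eef_rot"]);M=R.as_matrix()
    print("t",round(s["t"],2),"pos",s["eef_pos"].round(4),"w",round(s["grip_width"],4),"F",s["wrist_force"].round(1),"q6",s["joint_positions"][5].round(3))
    print("x",M[:,0].round(4),"y",M[:,1].round(4))
    for sg in(90,-90):
        a=np.radians(bar_deg+sg);y=np.array([np.cos(a),np.sin(a),0]);x=np.array([0,0,-1.]);T=np.c_[x,y,np.cross(x,y)]
        print("rot",sg,(R.inv()*Ro.from_matrix(T)).as_rotvec().round(4))
    print("travel mm to C (tool axes)",(1000*M.T@(np.array(C)-s["eef_pos"])).round(1))
go([float(v) for v in sys.argv[1:4]],float(sys.argv[4]))
E
python3 goal.py .5235 -.1338 .200 29.1
```

```text
t 0.3 pos [ 0.2559 -0.6246  0.2421] w 0.0855 F [-0.4 -0.1  0.6] q6 -0.038
x [-1.e-04  4.e-04 -1.e+00] y [ 3.791e-01 -9.253e-01 -4.000e-04]
rot 90 [3.0226e+00 6.0000e-04 1.0000e-04]
rot -90 [-0.119  -0.      0.0004]
travel mm to C (tool axes) [  42.2 -352.7 -433.7]
```

Emit:
move_arm(steps=[{"gripper": 0.7, "travel": [0, -22, -27], "delta_rot": [0, 0, 0]}, {"gripper": 0.7, "travel": [0, -22, -27], "delta_rot": [0, 0, 0]}, {"gripper": 0.7, "travel": [0, -22, -27], "delta_rot": [0, 0, 0]}, {"gripper": 0.7, "travel": [0, -22, -27], "delta_rot": [0, 0, 0]}, {"gripper": 0.7, "travel": [0, -22, -27], "delta_rot": [0, 0, 0]}])

```text
t: 0.72
eef_pos: [0.3382, -0.4705, 0.2395]
eef_rot: [-0.694, -0.135, 0.695, -0.133]
wrist_force: [0.2, 0.1, 0.4]
grip_width: 0.0601
```

Emit:
move_arm(steps=[{"gripper": 0.7, "travel": [0, -22, -27], "delta_rot": [0, 0, 0]}, {"gripper": 0.7, "travel": [0, -22, -27], "delta_rot": [0, 0, 0]}, {"gripper": 0.7, "travel": [0, -22, -27], "delta_rot": [0, 0, 0]}, {"gripper": 0.7, "travel": [0, -22, -27], "delta_rot": [0, 0, 0]}, {"gripper": 0.7, "travel": [0, -22, -27], "delta_rot": [0, 0, 0]}])

```text
t: 1.13
eef_pos: [0.4247, -0.3102, 0.2399]
eef_rot: [-0.694, -0.134, 0.695, -0.133]
wrist_force: [1.4, -0.1, 0.5]
grip_width: 0.0594
```

```bash
python3 goal.py .5235 -.1338 .200 29.1
```

```text
t 1.13 pos [ 0.4247 -0.3102  0.2399] w 0.0594 F [ 1.4 -0.1  0.5] q6 0.511
x [-0.0011  0.0014 -1.    ] y [ 0.3708 -0.9287 -0.0018]
rot 90 [ 3.0135e+00  2.7000e-03 -6.0000e-04]
rot -90 [-0.1281  0.0004  0.0018]
travel mm to C (tool axes) [  40.  -127.1 -157.2]
```

Emit:
move_arm(steps=[{"gripper": 0.7, "travel": [0, -22, -27], "delta_rot": [0, 0, 0]}, {"gripper": 0.7, "travel": [0, -22, -27], "delta_rot": [0, 0, 0]}, {"gripper": 0.7, "travel": [0, -22, -27], "delta_rot": [0, 0, 0]}, {"gripper": 0.7, "travel": [0, -22, -27], "delta_rot": [0, 0, 0]}, {"gripper": 0.7, "travel": [0, -22, -27], "delta_rot": [0, 0, 0]}])

```text
t: 1.55
eef_pos: [0.5115, -0.1493, 0.2411]
eef_rot: [0.695, 0.133, -0.694, 0.133]
wrist_force: [0.7, -1.4, -0.6]
grip_width: 0.06
```

Emit:
move_arm(steps=[{"gripper": 0.7, "travel": [0, -20, -25], "delta_rot": [0, 0, 0]}, {"gripper": 0.7, "travel": [20, 0, 0], "delta_rot": [-0.06, 0, 0]}, {"gripper": 0.7, "travel": [15, 0, 0], "delta_rot": [-0.07, 0, 0]}, {"gripper": 0.7, "travel": [0, 0, 0], "delta_rot": [0, 0, 0]}])

```text
t: 1.88
eef_pos: [0.5308, -0.113, 0.2061]
eef_rot: [0.685, 0.182, -0.682, 0.182]
wrist_force: [-0.2, -1.0, -0.8]
grip_width: 0.0598
```

```bash
python3 goal.py .5235 -.1338 .200 29.1
```

```text
t 1.88 pos [ 0.5308 -0.113   0.2061] w 0.0598 F [-0.2 -1.  -0.8] q6 0.792
x [ 4.e-03  9.e-04 -1.e+00] y [ 0.498  -0.8672  0.0012]
rot 90 [-3.1282e+00  1.9000e-03 -6.2000e-03]
rot -90 [ 0.0134 -0.004  -0.0012]
travel mm to C (tool axes) [ 6.  14.4 16.8]
```

Emit:
move_arm(steps=[{"gripper": 0.7, "travel": [0, 14.5, 17], "delta_rot": [0.013, -0.004, -0.001]}, {"gripper": 0.7, "travel": [30, 0, 0], "delta_rot": [0, 0, 0]}, {"gripper": 0.7, "travel": [30, 0, 0], "delta_rot": [0, 0, 0]}, {"gripper": 0.7, "travel": [0, 0, 0], "delta_rot": [0, 0, 0]}])

```text
t: 2.22
eef_pos: [0.5236, -0.1353, 0.1477]
eef_rot: [0.686, 0.174, -0.684, 0.176]
wrist_force: [-1.5, -0.2, -0.9]
grip_width: 0.0598
```

```bash
python3 goal.py .5235 -.1338 .082 29.1; python3 - <<'E'
from h import *
for n in("top","side"):
    p,d=imaging.read_camera(n);cv2.imwrite(f"pics/{n}1.png",p[:,:,::-1])
a=cv2.imread("pics/side1.png")[180:384,150:420];b=cv2.imread("pics/top1.png")[130:300,250:500]
cv2.imwrite("pics/s1.png",cv2.resize(a,None,fx=2.8,fy=2.8));
E
```

```text
t 2.22 pos [ 0.5236 -0.1353  0.1477] w 0.0598 F [-1.5 -0.2 -0.9] q6 0.771
x [ 0.0031 -0.0014 -1.    ] y [ 0.4793 -0.8776  0.0027]
rot 90 [ 3.1336 -0.0042  0.0032]
rot -90 [-0.008  -0.002  -0.0027]
travel mm to C (tool axes) [65.7 -1.5 -0.5]
```

View pics/s1.png

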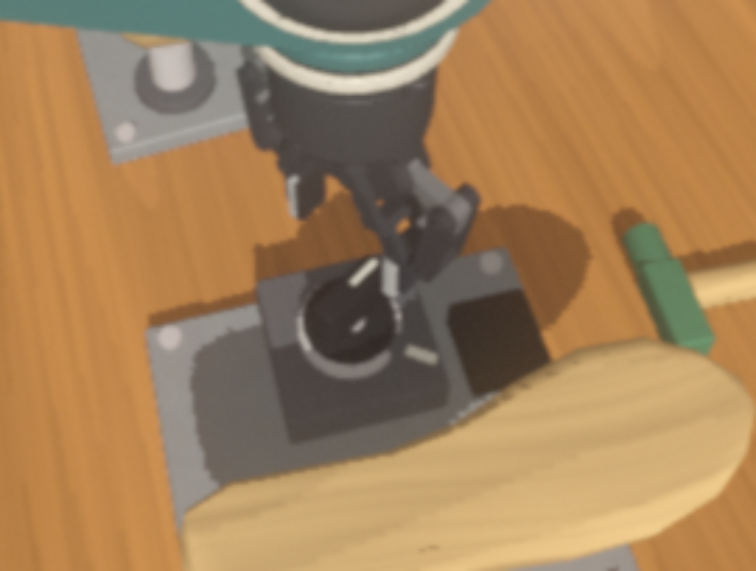

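The gripper is open and above the knob, with the fingers at about (300,190) and (440,230) in the crop, straddling the bar and clear of the last. Descending.

Emit:
move_arm(steps=[{"gripper": 0.7, "travel": [25, -1.5, -0.5], "delta_rot": [-0.008, -0.002, -0.003]}, {"gripper": 0.7, "travel": [25, 0, 0], "delta_rot": [0, 0, 0]}, {"gripper": 0.7, "travel": [10, 0, 0], "delta_rot": [0, 0, 0]}, {"gripper": 0.7, "travel": [0, 0, 0], "delta_rot": [0, 0, 0]}])

```text
t: 2.65
eef_pos: [0.5292, -0.1354, 0.1016]
eef_rot: [0.689, 0.174, -0.68, 0.18]
wrist_force: [-0.4, 0.1, -0.9]
grip_width: 0.0599
```

```bash
python3 goal.py .5235 -.1338 .081 29.1
```

```text
t 2.65 pos [ 0.5292 -0.1354  0.1016] w 0.0599 F [-0.4  0.1 -0.9] q6 0.768
x [ 0.0153 -0.0042 -0.9999] y [ 0.4842 -0.8749  0.0111]
rot 90 [ 3.1391 -0.0174  0.0177]
rot -90 [-0.0024 -0.0113 -0.0111]
travel mm to C (tool axes) [20.5 -4.4  4.4]
```

Emit:
move_arm(steps=[{"gripper": 0.7, "travel": [5, -4.4, 4.4], "delta_rot": [-0.002, -0.011, -0.011]}, {"gripper": 0.7, "travel": [7, 0, 0], "delta_rot": [0, 0, 0]}, {"gripper": 0.7, "travel": [5, 0, 0], "delta_rot": [0, 0, 0]}, {"gripper": 0.7, "travel": [0, 0, 0], "delta_rot": [0, 0, 0]}])

```text
t: 2.98
eef_pos: [0.5248, -0.1342, 0.0891]
eef_rot: [0.686, 0.176, -0.683, 0.178]
wrist_force: [0.0, -0.3, -0.5]
grip_width: 0.0599
```

```bash
python3 goal.py .5235 -.1338 .081 29.1
```

```text
t 2.98 pos [ 0.5248 -0.1342  0.0891] w 0.0599 F [ 0.  -0.3 -0.5] q6 0.767
x [ 0.0042 -0.0012 -1.    ] y [ 0.4853 -0.8743  0.0031]
rot 90 [ 3.1404 -0.0048  0.0048]
rot -90 [-0.0012 -0.0031 -0.0031]
travel mm to C (tool axes) [ 8.1 -1.   1. ]
```

Emit:
move_arm(steps=[{"gripper": 0.7, "travel": [5, -1, 1], "delta_rot": [-0.001, -0.003, -0.003]}, {"gripper": 0.7, "travel": [3.5, 0, 0], "delta_rot": [0, 0, 0]}, {"gripper": 0.7, "travel": [1, 0, 0], "delta_rot": [0, 0, 0]}, {"gripper": 0.7, "travel": [0, 0, 0], "delta_rot": [0, 0, 0]}])

```text
t: 3.32
eef_pos: [0.5238, -0.1339, 0.0799]
eef_rot: [0.685, 0.177, -0.684, 0.178]
wrist_force: [-0.6, 0.1, -0.8]
grip_width: 0.0599
```

```bash
python3 goal.py .5235 -.1338 .081 29.1
```

```text
t 3.32 pos [ 0.5238 -0.1339  0.0799] w 0.0599 F [-0.6  0.1 -0.8] q6 0.766
x [ 1.2e-03 -3.0e-04 -1.0e+00] y [ 4.862e-01 -8.738e-01  8.000e-04]
rot 90 [ 3.1414e+00 -1.3000e-03  1.4000e-03]
rot -90 [-0.0002 -0.0009 -0.0008]
travel mm to C (tool axes) [-1.1 -0.2  0.3]
```

Now close, with moderate force.

Emit:
move_arm(grip_force=50, steps=[{"gripper": 0.3, "travel": [0, 0, 0], "delta_rot": [0, 0, 0]}, {"gripper": 0.3, "travel": [0, 0, 0], "delta_rot": [0, 0, 0]}, {"gripper": 0.1, "travel": [0, 0, 0], "delta_rot": [0, 0, 0]}, {"gripper": 0, "travel": [0, 0, 0], "delta_rot": [0, 0, 0]}, {"gripper": 0, "travel": [0, 0, 0], "delta_rot": [0, 0, 0]}])

```text
t: 3.73
eef_pos: [0.5237, -0.1335, 0.0803]
eef_rot: [0.685, 0.178, -0.684, 0.177]
wrist_force: [-0.1, -0.3, -1.9]
grip_width: 0.0154
```

```bash
python3 goal.py .5235 -.1338 .081 29.1
```

```text
t 3.73 pos [ 0.5237 -0.1335  0.0803] w 0.0154 F [-0.1 -0.3 -1.9] q6 0.766
x [ 6.e-04  8.e-04 -1.e+00] y [ 4.862e-01 -8.738e-01 -4.000e-04]
rot 90 [3.1415e+00 6.0000e-04 1.4000e-03]
rot -90 [-0.0001 -0.0009  0.0004]
travel mm to C (tool axes) [-0.7  0.2  0.3]
```

Emit:
move_arm(grip_force=70, steps=[{"gripper": 0, "travel": [0, 0, 0], "delta_rot": [0, 0, 0]}, {"gripper": 0, "travel": [-4, 0, 0], "delta_rot": [0, 0, 0]}, {"gripper": 0, "travel": [-4, 0, 0], "delta_rot": [0, 0, 0]}, {"gripper": 0, "travel": [-4, 0, 0], "delta_rot": [0, 0, 0]}, {"gripper": 0, "travel": [0, 0, 0], "delta_rot": [0, 0, 0]}])

```text
t: 4.15
eef_pos: [0.5237, -0.1335, 0.0927]
eef_rot: [0.685, 0.178, -0.684, 0.177]
wrist_force: [-1.4, 1.9, 3.1]
grip_width: 0.0153
```

```bash
python3 goal.py .5235 -.1338 .094 29.1
```

```text
t 4.15 pos [ 0.5237 -0.1335  0.0927] w 0.0153 F [-1.4  1.9  3.1] q6 0.766
x [ 5.e-04  6.e-04 -1.e+00] y [ 4.863e-01 -8.738e-01 -3.000e-04]
rot 90 [3.1416e+00 5.0000e-04 1.1000e-03]
rot -90 [-0.     -0.0007  0.0003]
travel mm to C (tool axes) [-1.3  0.2  0.3]
```

Emit:
move_arm(steps=[{"gripper": 0, "travel": [-1, 0, 0], "delta_rot": [0, 0, 0]}, {"gripper": 0, "travel": [0, 0, 0], "delta_rot": [0, 0, 0]}])

```text
t: 4.32
eef_pos: [0.5237, -0.1335, 0.0941]
eef_rot: [0.685, 0.178, -0.684, 0.177]
wrist_force: [0.5, 1.5, -0.7]
grip_width: 0.0147
```

```bash
python3 goal.py .5235 -.1338 .094 29.1; python3 - <<'E'
from h import *
n="side";p,d=imaging.read_camera(n);cv2.imwrite("pics/side2.png",p[:,:,::-1])
cv2.imwrite("pics/s2.png",cv2.resize(p[230:350,200:360,::-1],None,fx=4.5,fy=4.5,interpolation=cv2.INTER_CUBIC))
d0=np.load("sided.npy")
for D in(d0,d):
  z=[]
  for v in range(255,335):
    for u in range(235,320):
      if D[v,u]>0:
        P=atd(n,(u,v),D[v,u]);r=np.hypot(P[0]-.5237,P[1]+.1335)
        if .015<r<.027 and .055<P[2]<.09: z.append(P[2])
  print(np.histogram(z,bins=np.arange(.055,.091,.003)))
E
```

```text
t 4.32 pos [ 0.5237 -0.1335  0.0941] w 0.0147 F [ 0.5  1.5 -0.7] q6 0.766
x [ 6.e-04  6.e-04 -1.e+00] y [ 4.863e-01 -8.738e-01 -2.000e-04]
rot 90 [3.1416e+00 4.0000e-04 1.3000e-03]
rot -90 [-0.     -0.0008  0.0002]
travel mm to C (tool axes) [0.1 0.2 0.3]
(array([  6,  11, 180, 146,  11,  14,  14,  15,  17,  12,  16]), array([0.055, 0.058, 0.061, 0.064, 0.067, 0.07 , 0.073, 0.076, 0.079,
       0.082, 0.085, 0.088]))
(array([ 66,  52,   0,   0,   0,   1,  29, 196,  24,   8,  18]), array([0.055, 0.058, 0.061, 0.064, 0.067, 0.07 , 0.073, 0.076, 0.079,
       0.082, 0.085, 0.088]))
```

View pics/s2.png

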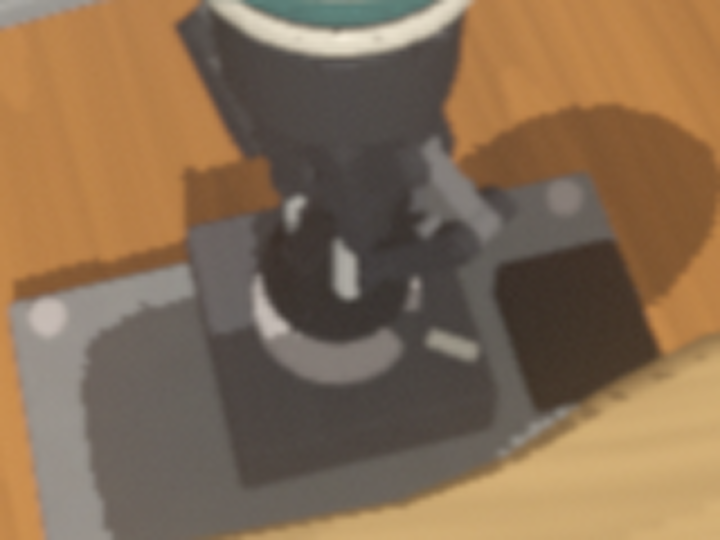

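The knob is up: the disc rose from about 0.064 to 0.077 m, and the side view shows it lifted (crop, around (335,300)) with the bar still in the jaws. Turning clockwise.

Emit:
move_arm(steps=[{"gripper": 0, "travel": [0, 0, 0], "delta_rot": [0.1, 0, 0]}, {"gripper": 0, "travel": [0, 0, 0], "delta_rot": [0.1, 0, 0]}, {"gripper": 0, "travel": [0, 0, 0], "delta_rot": [0.1, 0, 0]}, {"gripper": 0, "travel": [0, 0, 0], "delta_rot": [0.1, 0, 0]}])

```text
t: 4.7
eef_pos: [0.5237, -0.1337, 0.0941]
eef_rot: [0.707, 0.034, -0.706, 0.034]
wrist_force: [0.6, 0.1, -3.1]
grip_width: 0.015
```

```bash
python3 goal.py .5237 -.1335 .094 -40.9
```

```text
t 4.7 pos [ 0.5237 -0.1337  0.0941] w 0.015 F [ 0.6  0.1 -3.1] q6 1.178
x [ 7.e-04  0.e+00 -1.e+00] y [ 9.570e-02 -9.954e-01  1.000e-04]
rot 90 [-2.3319e+00 -3.0000e-04 -8.0000e-04]
rot -90 [ 8.097e-01 -7.000e-04  2.000e-04]
travel mm to C (tool axes) [ 0.1 -0.2 -0.1]
```

Emit:
move_arm(steps=[{"gripper": 0, "travel": [0, 0, 0], "delta_rot": [0.1, 0, 0]}, {"gripper": 0, "travel": [0, 0, 0], "delta_rot": [0.1, 0, 0]}, {"gripper": 0, "travel": [0, 0, 0], "delta_rot": [0.1, 0, 0]}, {"gripper": 0, "travel": [0, 0, 0], "delta_rot": [0.1, 0, 0]}, {"gripper": 0, "travel": [0, 0, 0], "delta_rot": [0.1, 0, 0]}])

```text
t: 5.12
eef_pos: [0.5235, -0.134, 0.0941]
eef_rot: [0.691, -0.151, -0.691, -0.151]
wrist_force: [0.3, -0.4, -2.8]
grip_width: 0.0149
```

```bash
python3 goal.py .5237 -.1335 .094 -40.9
```

```text
t 5.12 pos [ 0.5235 -0.134   0.0941] w 0.0149 F [ 0.3 -0.4 -2.8] q6 1.703
x [ 3.e-04 -7.e-04 -1.e+00] y [-4.169e-01 -9.090e-01  5.000e-04]
rot 90 [-2.8577e+00  6.0000e-04 -9.0000e-04]
rot -90 [ 0.2838 -0.0006 -0.0004]
travel mm to C (tool axes) [ 0.1 -0.6  0.1]
```

Emit:
move_arm(steps=[{"gripper": 0, "travel": [0, -0.5, 0], "delta_rot": [0.1, 0, 0]}, {"gripper": 0, "travel": [0, 0, 0], "delta_rot": [0.1, 0, 0]}, {"gripper": 0, "travel": [0, 0, 0], "delta_rot": [0.08, 0, 0]}, {"gripper": 0, "travel": [0, 0, 0], "delta_rot": [0, 0, 0]}, {"gripper": 0, "travel": [0, 0, 0], "delta_rot": [0, 0, 0]}])

```text
t: 5.53
eef_pos: [0.5234, -0.1341, 0.0941]
eef_rot: [0.661, -0.252, -0.661, -0.251]
wrist_force: [0.9, 0.1, -2.3]
grip_width: 0.0152
```

```bash
python3 goal.py .5237 -.1335 .094 -40.9; python3 - <<'E'
from h import *
n="side";p,d=imaging.read_camera(n)
cv2.imwrite("pics/s3.png",cv2.resize(p[230:350,200:360,::-1],None,fx=4.5,fy=4.5,interpolation=cv2.INTER_CUBIC))
E
```

```text
t 5.53 pos [ 0.5234 -0.1341  0.0941] w 0.0152 F [ 0.9  0.1 -2.3] q6 2.002
x [-7.0e-04 -1.8e-03 -1.0e+00] y [-0.6655 -0.7464  0.0018]
rot 90 [ 3.1273e+00 -2.8000e-03  1.1000e-03]
rot -90 [-0.0143 -0.0007 -0.0018]
travel mm to C (tool axes) [ 0.1 -0.7  0.2]
```

View pics/s3.png

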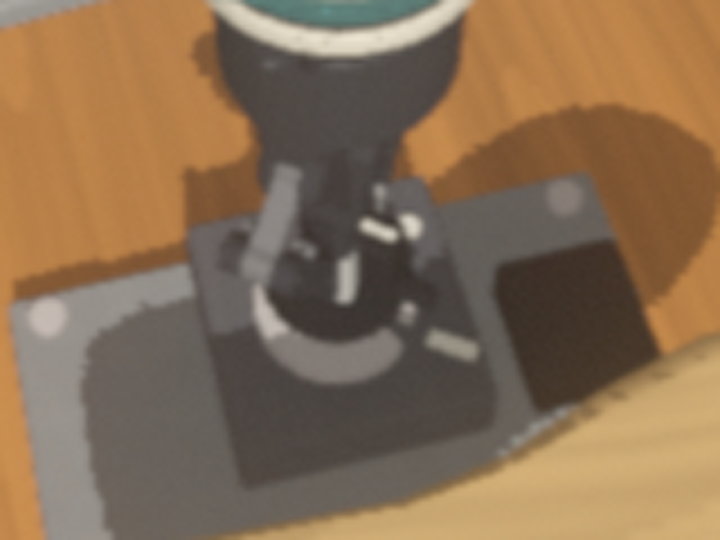

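The knob turned with the gripper: the nose at about (420,295) in the crop points at the bar mark (450,345). Pushing down.

Emit:
move_arm(steps=[{"gripper": 0, "travel": [4, 0, 0], "delta_rot": [-0.01, 0, 0]}, {"gripper": 0, "travel": [4, 0, 0], "delta_rot": [0, 0, 0]}, {"gripper": 0, "travel": [4, 0, 0], "delta_rot": [0, 0, 0]}, {"gripper": 0, "travel": [1.5, 0, 0], "delta_rot": [0, 0, 0]}, {"gripper": 0, "travel": [0, 0, 0], "delta_rot": [0, 0, 0]}])

```text
t: 6.0
eef_pos: [0.5235, -0.1342, 0.0803]
eef_rot: [0.663, -0.246, -0.663, -0.245]
wrist_force: [-1.2, 1.1, 4.8]
grip_width: 0.0149
```

```bash
python3 goal.py .5237 -.1335 .0803 -40.9
```

```text
t 6.0 pos [ 0.5235 -0.1342  0.0803] w 0.0149 F [-1.2  1.1  4.8] q6 1.984
x [-2.0e-04 -1.9e-03 -1.0e+00] y [-0.6516 -0.7586  0.0016]
rot 90 [-3.1374e+00  2.5000e-03 -1.8000e-03]
rot -90 [ 0.0042 -0.0011 -0.0016]
travel mm to C (tool axes) [ 0.  -0.6  0.3]
```

Back at the home height; one more small press to seat it, then check.

Emit:
move_arm(steps=[{"gripper": 0, "travel": [1, 0, 0], "delta_rot": [0, 0, 0]}, {"gripper": 0, "travel": [0.5, 0, 0], "delta_rot": [0, 0, 0]}])

```text
t: 6.17
eef_pos: [0.5236, -0.1342, 0.0803]
eef_rot: [0.663, -0.246, -0.663, -0.245]
wrist_force: [-6.4, 2.3, 9.6]
grip_width: 0.0148
```

Emit:
move_arm(steps=[{"gripper": 0.3, "travel": [0, 0, 0], "delta_rot": [0, 0, 0]}, {"gripper": 0.6, "travel": [0, 0, 0], "delta_rot": [0, 0, 0]}, {"gripper": 0.6, "travel": [0, 0, 0], "delta_rot": [0, 0, 0]}, {"gripper": 0.6, "travel": [0, 0, 0], "delta_rot": [0, 0, 0]}])

```text
t: 6.5
eef_pos: [0.5238, -0.1344, 0.0802]
eef_rot: [0.664, -0.246, -0.663, -0.244]
wrist_force: [-0.6, -0.7, -0.2]
grip_width: 0.051
```

Emit:
move_arm(steps=[{"gripper": 0.6, "travel": [-10, 0, 0], "delta_rot": [0, 0, 0]}, {"gripper": 0.6, "travel": [-20, 0, 0], "delta_rot": [0, 0, 0]}, {"gripper": 0.6, "travel": [-20, 0, 0], "delta_rot": [0, 0, 0]}, {"gripper": 0.6, "travel": [-20, 0, 0], "delta_rot": [0, 0, 0]}, {"gripper": 0.6, "travel": [-20, 0, 0], "delta_rot": [0, 0, 0]}])

```text
t: 6.92
eef_pos: [0.5218, -0.1337, 0.1707]
eef_rot: [-0.661, 0.246, 0.666, 0.244]
wrist_force: [0.6, -0.7, -0.4]
grip_width: 0.0515
```

Emit:
move_arm(steps=[{"gripper": 0.6, "travel": [-20, 0, 0], "delta_rot": [0, 0, 0]}, {"gripper": 0.6, "travel": [-20, 0, 0], "delta_rot": [0, 0, 0]}, {"gripper": 0.6, "travel": [0, 0, 0], "delta_rot": [0, 0, 0]}])

```text
t: 7.17
eef_pos: [0.5229, -0.1339, 0.2193]
eef_rot: [0.663, -0.246, -0.663, -0.244]
wrist_force: [0.5, -0.5, 1.4]
grip_width: 0.051
```

```bash
python3 - <<'E'
from h import *
for n in("side","top"):
    p,d=imaging.read_camera(n);np.save(n+"d.npy",d);cv2.imwrite(f"pics/{n}4.png",p[:,:,::-1])
    for nm in("long_knob_grip","short_knob_grip"):
        for r in imaging.place_of(n,nm)[:1]:print(n,nm,r["conf"],np.round(r["pixel"],1))
E
sed -i 's/an("0")/an("4")/' an.py; python3 an.py
```

```text
side long_knob_grip 0.84 [273.2 286.5]
side short_knob_grip 0.76 [217.6 136.1]
top long_knob_grip 0.96 [350.8 217. ]
top short_knob_grip 0.83 [146.  210.6]
top 0.044 1146 mean [ 0.5188 -0.1206  0.0487] mid [ 0.5233 -0.131 ] ext [0.098 0.094] ax [-0.937 -0.349]
top 0.058 440 mean [ 0.5215 -0.1287  0.064 ] mid [ 0.5224 -0.1338] ext [0.059 0.059] ax [0.698 0.716]
top 0.092 228 mean [ 0.522  -0.1315  0.1002] mid [ 0.5215 -0.1322] ext [0.041 0.039] ax [-0.754  0.657]
side 0.044 1813 mean [ 0.5221 -0.1417  0.048 ] mid [ 0.5245 -0.1344] ext [0.099 0.099] ax [-0.935  0.354]
side 0.058 425 mean [ 0.5168 -0.1461  0.0635] mid [ 0.5241 -0.138 ] ext [0.058 0.052] ax [-0.856  0.517]
side 0.092 325 mean [ 0.524  -0.1362  0.0989] mid [ 0.5241 -0.1339] ext [0.042 0.041] ax [-0.751  0.66 ]
```

View pics/z_side4.png

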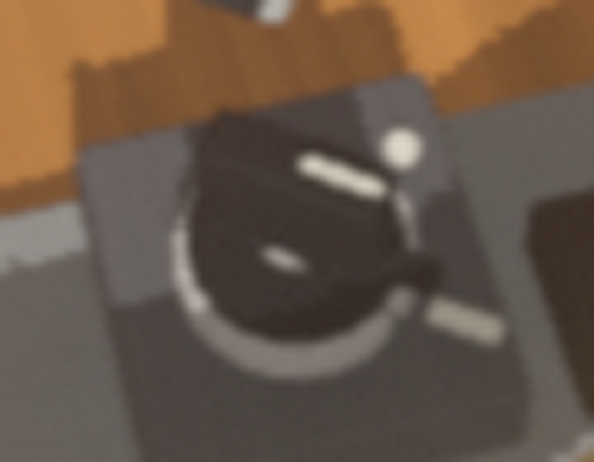

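The nose, at about (430,270) in the crop, points at the bar mark (465,320). The bar's axis is at -41°, a turn of 70°. Bar top and disc heights match the home values (0.100/0.064 m), and the gripper is clear. Handing in.

```bash
python3 -c "
from workcell import manip
print(manip.job_done())"
```

```text
the job is handed in; nothing more can be done
None
```

The long-last jack is locked. I gripped its knob across the bar, pulled it up about 13.5 mm, turned it 70° clockwise from the dot to the bar mark, pushed it home, let go and backed off to about 0.22 m. The job was handed in at about 7.5 s of the 32 s allowed, and it reports no verdict.

**Long-last knob:** in both cameras the bar's axis went from +29° to about -41°. Bar top and disc are back at their home heights (0.100 m and 0.064 m), and the side view shows the nose at the bar mark.

**Forces:** at the readings after each move, the wrist force never passed about 12 N. It was near zero once I let go.

**Short-last knob:** I never went near it. Its detected pixel shifted by about 2 px between the first and last pictures, which I take to be detector noise.

**Disagreement:** the two cameras differed by 2–4 mm on the knob's position (9 mm for the raw network points). I used the depth-based average, and the grasp was centred.

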